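# Zero the scale and start the brew timer

### The arm

A 6-joint arm with a two-finger parallel gripper is mounted at the origin on the work surface. World frame = base frame: x ahead of the robot, y to its left, z up, the work surface at z = 0. Lengths are in m, angles in rad, forces in N, time in s.
With the tool pointing down it reaches from about 0.35 to 0.85 m from the base axis. Payload 8.1 kg.
Tool frame: the origin (TCP) lies at the very end of the fingers, on their centre line; the grasp point (between the pads) lies 19 mm behind it (robot.grip_depth is the distance from the TCP to the grasp point, in m); z points along the fingers, y is the line along which they close (so a half turn about z gives the same grasp; the last joint's range is limited). The gripper opens to 93 mm and grips with 3 to 60 N. Pads are 15 mm wide; open, the fingers measure 128 mm over their backs; the gripper's body (75 mm by 188 mm) begins 65 mm behind the grasp point.
Start: joints at [1.144, 0.13, 1.488, -0, 1.523, -0.085], TCP at [0.201, 0.565, 0.219] pointing down, gripper open.
Joint ranges: [-2.96, 2.96], [-0.89, 2.26], [0.02, 2.5], [-1.34, 4.48], [0, 2.73], [-2.66, 2.66]. Speed limits (rad/s): [2.39, 2.39, 2.79, 3.14, 3.14, 3.14].

### API

Orientations are given as a rotation vector (axis times angle).
In Python, from plant import robot gives the robot as it stands. The module is installed in compiled form; this text tells all that it offers.
- The arm moves only by the shell command python3 -m jog 'ROWS' [FORCE]. ROWS is JSON, a list that holds one entry, the list of rows, each a list of 7 numbers: the turn, a rotation vector about the tool's x, y, z in degrees, then the shift along the tool's x, y, z in cm, then the finger opening in cm, from 0 to 9.3. A call has 1 to 5 rows; each row shifts and turns the commanded pose from where the row before left it, along the tool's axes as they then stand; what a row does not reach is not made up. A row lasts 1/12 s, in which the tool goes at most 41.7 mm and 7.16 degrees, less where a joint would pass 70% of its speed; a pose out of reach is approached as far as the arm can. A call is refused whole if a number of a shift passes 4.17 or a number of a turn 7.16, either way. A call with a gripper value outside its range is refused whole. The fingers move at their own pace and stop on an object; FORCE is the grip in N (left out, the last holds). Time passes only in rows, so rows that do not move let the fingers close. It gives the time, the measured TCP pose, the force and the opening at its end, in the units of the state.
- robot.read_state(): the state, without advancing time (a new reading comes with each control period).
- robot.read_camera(name): name is "scene" or "top" or "wrist"; returns a dict with "img" (480x640x3 uint8, red, green, blue), "fx", "fy", "cx", "cy" (pixels), "extrinsics" (4x4, takes a point from camera to world coordinates). Camera axes: x right, y up, looking along -z (the intrinsics and any distortion apply to the point x, -y, -z); pixel columns grow to the right and rows downward; lengths in m; the calibration is good to about 2 mm. A picture is of the moment at which its call begins. There is no depth.
- robot.close_job(): hands the job in, once; it reports no verdict.
Trained networks look in a picture, given as the dict that the camera call returned (one of the last four; its "shot" number tells which), for a name from the list of things; names that differ only in an ending like _2 or _b are one class to them, and where a whole thing is asked for, a point or a joint stands for the part that bears it (a point fixed in the world has none). Each returns a list of dicts, best first, with "confidence" (0 to 1); they miss things now and then, are a little off and sometimes report something else, mostly with a low value. They report only what shows in the picture. A call takes as long as a camera call.
- robot.masks_of(picture, label): "pixels" (480x640 bool, what is visible of it) and "point" ([column, row] in pixels, amid what is visible of it).
- robot.pinpoint(picture, label): "point" ([column, row] in pixels: a listed point, or the origin of a listed thing).
The state is a dict: "t": time; "q": joint angles; "dq": joint speeds; "joint_torque": joint torques, N m; "tool_pos": TCP position; "orientation": TCP orientation; "force": force on the tool from outside, world axes, zero at the start; "wrist_torque": the same for the moment, N m; "opening": finger opening in m.
Only numpy, scipy, OpenCV 4.12 (cv2) and the standard library are available. Lean on these libraries where they do the work, as an engineer would, in place of code of your own. Each camera call takes 0.05 s, during which the arm holds its last target. There are 200 camera calls.

### The job

A weighed, timed brew is about to be poured into the steel pitcher on the bench scale: with a fingertip, tap the scale's blue tare key, then the timer's yellow reset key, then the timer's green start key. Tap each lightly, one at a time, until it clicks down, and let it spring back up. Keep off the scale's red power key, and do not lift, shove or knock over anything, the pitcher included.

Things in the scene. Friction and masses are not known exactly. Their poses are not given: they have to be found in the camera images.
- scale: Black and grey bench scale with rubber feet, 1.8 kg, loose, 200 deep (x) x 180 wide (y) x 44 mm high at the pan. Origin: centre of its underside; x points away from the worker, y to the left, z up. Grey front deck 34 mm above the bench, from x = -100 to -36, with a flat display in the middle, a round blue tare key at x -74, y +63 and a round red power key at x -74, y -63. The square steel pan behind (x -36 to +96, 170 wide) has its top 44 mm above the bench.
- tare_key (a joint): Blue tare key on the left of the scale's front deck. Spring key: the joint value is how far it is pressed in m, 0 = up, 0.005 = at its stop; it clicks (counts) at 0.0025. It starts to move at 1.4 N, clicks at 3.6 N, reaches the stop at 5.9 N, and springs back when let go.
- tare_key_top (a point): Centre of the top face of the blue tare key, 22 mm across; released it stands 41 mm above the bench, 7 mm above the deck. Moves down with the key.
- power_key (a joint): Red power key on the right of the scale's front deck, not to be pressed. Spring key: the joint value is how far it is pressed in m, 0 = up, 0.005 = at its stop; it clicks (counts) at 0.0025. It starts to move at 1.4 N, clicks at 3.6 N, reaches the stop at 5.9 N, and springs back when let go.
- power_key_top (a point): Centre of the top face of the red power key, 22 mm across, 41 mm above the bench.
- timer: White bench timer lying flat on a rubber foot, 0.2 to 0.35 kg, loose, 90 deep (x) x 116 wide (y) x 24 mm high. Origin: centre of its underside; x points away from the worker, y to the left, z up. Display at the back; in front of it a round yellow reset key at x -20, y +28 and a round green start key at x -20, y -28.
- reset_key (a joint): Yellow reset key, front left on the timer. Spring key: the joint value is how far it is pressed in m, 0 = up, 0.005 = at its stop; it clicks (counts) at 0.0025. It starts to move at 1.4 N, clicks at 3.6 N, reaches the stop at 5.9 N, and springs back when let go.
- reset_key_top (a point): Centre of the top face of the yellow reset key, 24 mm across; released it stands 31 mm above the bench, 7 mm above the case. Moves down with the key.
- start_key (a joint): Green start key, front right on the timer. Spring key: the joint value is how far it is pressed in m, 0 = up, 0.005 = at its stop; it clicks (counts) at 0.0025. It starts to move at 1.4 N, clicks at 3.6 N, reaches the stop at 5.9 N, and springs back when let go.
- start_key_top (a point): Centre of the top face of the green start key, 24 mm across; released it stands 31 mm above the bench, 7 mm above the case. Moves down with the key.
- pitcher: Open steel milk pitcher, 76 mm across at the belly, 90 mm tall, 0.18 to 0.42 kg, loose, standing on the scale's pan (its rim 134 mm above the bench). Origin: centre of its underside. Its handle stands out along its own +x to 66 mm from its axis, between 20 and 84 mm above its underside, roughly away from the keys. Stays put.
- shaker: Glass shaker with a steel screw-top lid, 68 mm across, 134 mm tall, loose. Stands between the scale and the timer, a little farther from the worker. Origin: centre of its underside. Stays put.
- dosing_cup: Small open aluminium dosing cup, 59 mm across, 48 mm tall, loose, nearest the worker between the scale and the timer. Origin: centre of its underside. Stays put.
- tamper: Tamper, steel foot 58 mm across and dark wooden knob, 93 mm tall, loose, upright at the far side. Origin: centre of its underside. Stays put.
- knock_box: Grey plastic knock box, open on top with a black bar across, 171 x 171 mm over its rim, 115 mm tall, loose, at the right. Origin: centre of its underside. Stays put.
- peg_board: Wooden peg board fixed to a low tiled return at the left edge, 300 mm wide, its top 185 mm above the bench (the return behind it 208 mm high). Origin: middle of its face at the level of the bench; its -x points into the bench, along its 80 mm pegs. Stays put.
- mug_a_mid (a point): Centre of the white ceramic mug (80 mm across, 90 mm tall) hanging on its side by its handle from a peg of the board. Stays put.
- mug_b_mid (a point): Centre of the blue ceramic mug (80 mm across, 90 mm tall) hanging on its side by its handle from a peg of the board. Stays put.

How it is judged:
On the way, in this order (a step that is already met when the one before it is completed fails the run):
1. a fingertip clicks the blue tare key down, the other keys being up (value of joint tare_key above 0.0025 m and contact force between the fingers and scale above 0.5 N and value of joint each of reset_key, start_key, power_key below 0.0015 m), for 0.05 s.
2. then a fingertip clicks the yellow reset key down, the other keys being up (value of joint reset_key above 0.0025 m and contact force between the fingers and timer above 0.5 N and value of joint each of tare_key, start_key, power_key below 0.0015 m), for 0.05 s.
3. then a fingertip clicks the green start key down, the other keys being up (value of joint start_key above 0.0025 m and contact force between the fingers and timer above 0.5 N and value of joint each of tare_key, reset_key, power_key below 0.0015 m), for 0.05 s.
At the end, for the whole second after the job is handed in: All four keys are back up (under 1 mm); the pitcher stands upright on the pan; scale, timer, pitcher, shaker, dosing cup and tamper are within 15 mm of their starts, the knock box within 20 mm and the mugs within 30 mm, all loose things upright and at rest (value of joint each of tare_key, reset_key, start_key, power_key below 0.001 m and distance of each of scale, timer, pitcher, shaker, dosing_cup, tamper from where it was at the start of the episode below 0.015 m and distance of knock_box from where it was at the start of the episode below 0.02 m and distance of each of mug_a_mid, mug_b_mid from where it was at the start of the episode below 0.03 m and angle between each of scale, timer, pitcher, shaker, dosing_cup, tamper, knock_box's own z axis and vertical below 0.1 rad and linear speed of each of scale, timer, pitcher, shaker, dosing_cup, tamper, knock_box below 0.02 m/s and z of pitcher in the frame of scale between 0.04 and 0.048 m); the robot touches nothing.
It fails at once if the red power key is pressed by more than 1.5 mm (value of joint power_key above 0.0015 m).
It fails at once if the robot bears on the scale or the timer with more than 20 N (contact force between any of the fingers, the arm and scale above 20 N or contact force between any of the fingers, the arm and timer above 20 N).
It fails at once if the scale, the timer or the pitcher is lifted (10 mm), shifted more than 15 mm or tipped more than 0.2 rad (distance of any of scale, timer, pitcher from where it was at the start of the episode above 0.015 m or angle between any of scale, timer, pitcher's own z axis and vertical above 0.2 rad or height (world z) of any of scale, timer above 0.01 m or z of pitcher in the frame of scale above 0.054 m).
It fails at once if another thing on the bench is shifted (15 mm; knock box 20 mm) or tipped (0.2 rad), or a hanging mug is knocked 30 mm (distance of any of shaker, dosing_cup, tamper from where it was at the start of the episode above 0.015 m or distance of knock_box from where it was at the start of the episode above 0.02 m or angle between any of shaker, dosing_cup, tamper, knock_box's own z axis and vertical above 0.2 rad or distance of any of mug_a_mid, mug_b_mid from where it was at the start of the episode above 0.03 m).
It fails at once if the robot knocks against the peg board (contact force between any of the fingers, the arm and peg_board above 5 N).
It also fails if it takes over 54 s, if anything falls off the work surface, if the arm or the gripper's body presses on something with over 40 N, if the wrist force passes 120 N, or if a joint passes its speed limit or range.

## Working session

There is one attempt and no reset: what is moved stays moved. The work goes in short steps, Python scripts to look and compute and a shell command to move; the robot and the scene stay as the last step left them, time stands still between calls to the robot, and variables do not carry over. Pictures are saved under pics/ and viewed, on a budget of 10 in all, crops included, one or two more only if the job needs it, and the job is handed in when it is done.

```bash
mkdir -p pics
cat > h.py <<'E'
import numpy as np, cv2
from plant import robot
from scipy.spatial.transform import Rotation as R
def ray(p,uv):
    E=np.array(p["extrinsics"]); d=np.array([(uv[0]-p["cx"])/p["fx"],-(uv[1]-p["cy"])/p["fy"],-1.])
    return E[:3,3],E[:3,:3]@d
def atz(p,uv,z):
    o,d=ray(p,uv); return o+d*(z-o[2])/d[2]
def save(p,n): cv2.imwrite(f"pics/{n}.png",cv2.cvtColor(p["img"],cv2.COLOR_RGB2BGR))
Z=dict(tare_key_top=.041,power_key_top=.041,reset_key_top=.031,start_key_top=.031,scale=0,timer=0,pitcher=.044,shaker=0,dosing_cup=0,tamper=0,knock_box=0,peg_board=0,mug_a_mid=.1,mug_b_mid=.1)
def find(p,names=Z):
    for n in names:
        for r in robot.pinpoint(p,n)[:2]:
            print(n,round(r["confidence"],2),np.round(r["point"]),np.round(atz(p,r["point"],Z[n]),4))
E
python3 - <<'E'
from h import *
s=robot.read_state(); print(s["t"],s["tool_pos"],s["orientation"],s["force"],s["opening"]); print(np.round(R.from_rotvec(s["orientation"]).as_matrix(),3))
for c in("top","scene"):
    p=robot.read_camera(c); save(p,c+"0"); print(c,np.round(p["extrinsics"],3)); find(p)
print(robot.read_state()["t"])
E
```

```text
0.0 [0.20084307 0.56476776 0.21758039] [-5.34199563e-01 -3.09535115e+00  2.84854260e-03] [-0.07589452 -0.06155527 -0.71198099] 0.09317634028999174
[[-0.942  0.335 -0.001]
 [ 0.335  0.942 -0.002]
 [ 0.    -0.002 -1.   ]]
top [[-0.017  0.983 -0.185  0.254]
 [-1.    -0.015  0.014 -0.022]
 [ 0.011  0.185  0.983  1.898]
 [ 0.     0.     0.     1.   ]]
tare_key_top 0.48 [358. 273.] [ 0.4755 -0.1424  0.041 ]
power_key_top 0.53 [403. 269.] [ 0.4873 -0.2793  0.041 ]
power_key_top 0.35 [256. 258.] [0.527  0.1627 0.041 ]
reset_key_top 0.53 [239. 265.] [0.5073 0.2138 0.031 ]
reset_key_top 0.37 [148. 252.] [0.5525 0.4889 0.031 ]
start_key_top 0.61 [254. 260.] [0.5239 0.1679 0.031 ]
scale 0.59 [376. 245.] [ 0.5673 -0.2054  0.    ]
timer 0.83 [247. 252.] [0.5515 0.1934 0.    ]
pitcher 0.94 [372. 233.] [ 0.5969 -0.1902  0.044 ]
shaker 0.65 [314. 224.] [ 0.6375 -0.0124  0.    ]
dosing_cup 0.63 [308. 307.] [0.3793 0.0094 0.    ]
tamper 0.74 [321. 179.] [ 0.7825 -0.0384  0.    ]
knock_box 0.81 [491. 218.] [ 0.6471 -0.5691  0.    ]
knock_box 0.49 [313. 224.] [ 0.6359 -0.0117  0.    ]
peg_board 0.81 [148
[... 676 characters left out ...]
8  0.    ]
scale 0.62 [394. 238.] [0.3746 0.0095 0.    ]
timer 0.73 [237. 186.] [ 0.639  -0.5838  0.    ]
timer 0.67 [392. 290.] [0.5492 0.1989 0.    ]
pitcher 0.72 [394. 238.] [0.4229 0.0578 0.044 ]
pitcher 0.57 [267. 275.] [0.8285 0.0015 0.044 ]
shaker 0.83 [322. 264.] [ 0.6431 -0.0046  0.    ]
shaker 0.19 [403. 280.] [0.495  0.1837 0.    ]
dosing_cup 0.73 [394. 239.] [0.38   0.0169 0.    ]
tamper 0.82 [268. 276.] [ 0.8039 -0.0417  0.    ]
knock_box 0.72 [238. 192.] [ 0.6576 -0.5426  0.    ]
mug_a_mid 0.87 [446. 344.] [0.657  0.4736 0.1   ]
mug_a_mid 0.64 [267. 276.] [0.8635 0.0677 0.1   ]
mug_b_mid 0.8 [493. 311.] [0.4921 0.4652 0.1   ]
mug_b_mid 0.5 [389. 272.] [0.5955 0.2233 0.1   ]
1.5
```

Run:
```python
import cv2
a=cv2.imread("pics/top0.png")[150:340,100:520]; cv2.imwrite("pics/topc.png",cv2.resize(a,None,fx=1.9,fy=1.9,interpolation=cv2.INTER_CUBIC))
```

```text
(no output)
```

View pics/topc.png

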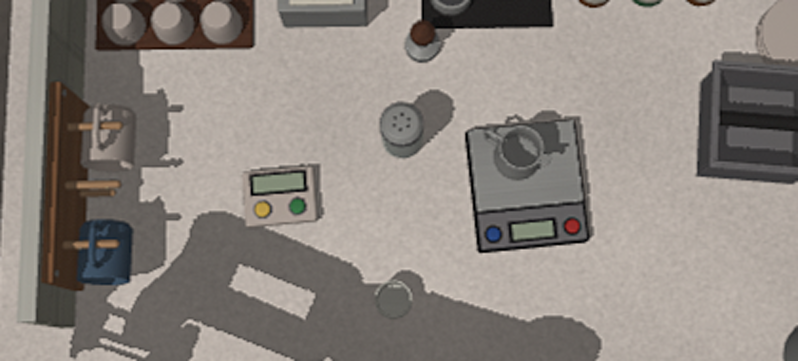

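View pics/scene0.png

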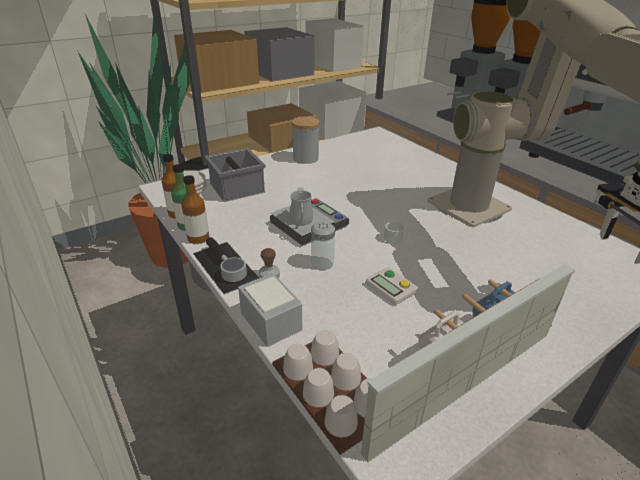

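Top crop: blue tare key at about px (359,273), red at (401,269), yellow (238,260), green (257,258). The scene view agrees; the arm is on the left, clear of the peg board and in front of it. I'll refine the keys by colour.

Run:
```python
from h import *
P={c:robot.read_camera(c) for c in("top","scene")}
near={"top":dict(tare=(359,273),power=(401,269),reset=(238,260),start=(257,258)),"scene":dict(tare=(339,216),power=(315,202),reset=(405,283),start=(389,274))}
H=dict(tare=(105,130),power=(-8,8),reset=(18,32),start=(50,85)); z=dict(tare=.041,power=.041,reset=.031,start=.031)
for c,p in P.items():
    hsv=cv2.cvtColor(p["img"],cv2.COLOR_RGB2HSV).astype(int); v,u=np.mgrid[:480,:640]
    for k,(a,b) in near[c].items():
        h=hsv[...,0].copy(); h[h>150]-=180
        m=(h>=H[k][0])&(h<=H[k][1])&(hsv[...,1]>110)&(np.hypot(u-a,v-b)<9)
        w=(u[m].mean(),v[m].mean()); print(c,k,m.sum(),np.round(w,1),np.round(atz(p,w,z[k]),4))
```

```text
top tare 53 [358.7 273.1] [ 0.4763 -0.1459  0.041 ]
top power 52 [400.6 268.6] [ 0.4879 -0.2726  0.041 ]
top reset 49 [237.6 259.7] [0.5242 0.219  0.031 ]
top start 40 [256.2 258. ] [0.5285 0.1629 0.031 ]
scene tare 21 [338.6 215.6] [ 0.4831 -0.1448  0.041 ]
scene power 19 [314.6 200.7] [ 0.4945 -0.2695  0.041 ]
scene reset 49 [404.3 283.1] [0.5313 0.2216 0.031 ]
scene start 30 [389.5 272.9] [0.5351 0.166  0.031 ]
```

```bash
python3 -m jog '[[[0,0,-6.2,0,0,0,0],[0,0,-6.2,0,0,0,0],[0,0,-6.2,0,0,0,0],[0,0,-6.2,0,0,0,0],[0,0,0,0,0,0,0]]]' 10
python3 - <<'E'
from h import *
def s2():
    s=robot.read_state(); M=R.from_rotvec(s["orientation"]).as_matrix(); print(s["t"],s["tool_pos"],s["opening"]); print(M.round(3)); return s,M
s,M=s2()
print("to above tare (cm):",M.T@(np.array([.479,-.145,.12])-s["tool_pos"])*100)
E
```

```text
t: 2.02
tool_pos: [0.2011, 0.5653, 0.2186]
orientation: [0.151, -3.138, 0.0]
force: [-0.4, -0.9, 0.6]
opening: 0.0643
2.0167 [0.20106605 0.56527932 0.21862096] 0.06432437652262414
[[-0.995 -0.096 -0.   ]
 [-0.096  0.995 -0.   ]
 [ 0.    -0.    -1.   ]]
to above tare (cm): [-20.84080416 -73.36892421   9.86725146]
```

```bash
r='x'; python3 -m jog '[[[0,0,0,-1.04,-3.67,0,0],[0,0,0,-1.04,-3.67,0,0],[0,0,0,-1.04,-3.67,0,0],[0,0,0,-1.04,-3.67,0,0],[0,0,0,-1.04,-3.67,0,0]]]'
python3 -m jog '[[[0,0,0,-1.04,-3.67,0,0],[0,0,0,-1.04,-3.67,0,0],[0,0,0,-1.04,-3.67,0,0],[0,0,0,-1.04,-3.67,0,0],[0,0,0,-1.04,-3.67,0,0]]]'
```

```text
t: 2.43
tool_pos: [0.2697, 0.3858, 0.2185]
orientation: [-0.137, 3.138, 0.0]
force: [1.4, -0.5, -0.7]
opening: 0.0311
t: 2.85
tool_pos: [0.3383, 0.2077, 0.2189]
orientation: [-0.137, 3.138, 0.001]
force: [1.0, -0.2, -0.2]
opening: 0.0012
```

```bash
python3 -m jog '[[[0,0,0,-1.04,-3.67,0,0],[0,0,0,-1.04,-3.67,0,0],[0,0,0,-1.04,-3.67,0,0],[0,0,0,-1.04,-3.67,0,0],[0,0,0,-1.04,-3.67,0,0]]]'
python3 -m jog '[[[0,0,0,-1.04,-3.67,0,0],[0,0,0,-1.04,-3.67,0,0],[0,0,0,-1.04,-3.67,0,0],[0,0,0,-1.04,-3.67,0,0],[0,0,0,-1.04,-3.67,0,0]]]'
python3 -m jog '[[[0,0,0,0,0,2,0],[0,0,0,0,0,2,0],[0,0,0,0,0,2,0],[0,0,0,0,0,0,0],[0,0,0,0,0,0,0]]]'
cat >> h.py <<'E'
def s2():
    s=robot.read_state(); M=R.from_rotvec(s["orientation"]).as_matrix(); print(s["t"],s["tool_pos"],s["opening"],np.round(s["force"],2)); print(M.round(3)); return s,M
def keyc(p,k,guess,z,rad):
    H=dict(tare=(105,130),power=(-8,8),reset=(18,32),start=(50,85))[k]
    E=np.array(p["extrinsics"]); c=E[:3,:3].T@(np.array([*guess,z])-E[:3,3]); a=p["cx"]+p["fx"]*c[0]/-c[2]; b=p["cy"]-p["fy"]*c[1]/-c[2]
    hsv=cv2.cvtColor(p["img"],cv2.COLOR_RGB2HSV).astype(int); v,u=np.mgrid[:480,:640]; h=hsv[...,0]; h[h>150]-=180
    m=(h>=H[0])&(h<=H[1])&(hsv[...,1]>110)&(np.hypot(u-a,v-b)<rad)
    w=(u[m].mean(),v[m].mean()) if m.any() else (0,0); print(k,"pred",round(a),round(b),m.sum(),np.round(w,1),np.round(atz(p,w,z),4))
E
python3 - <<'E'
from h import *
s,M=s2(); p=robot.read_camera("wrist"); save(p,"w1"); print(np.round(p["extrinsics"],3))
keyc(p,"tare",(.479,-.145),.041,60)
find(p,["tare_key_top","pitcher"])
E
```

```text
t: 3.27
tool_pos: [0.4069, 0.0293, 0.2191]
orientation: [-0.136, 3.137, -0.0]
force: [0.6, 0.8, 0.4]
opening: 0.0005
t: 3.68
tool_pos: [0.4753, -0.1489, 0.2188]
orientation: [-0.136, 3.138, -0.0]
force: [-0.1, 0.6, 0.7]
opening: 0.0007
t: 4.1
tool_pos: [0.474, -0.1464, 0.1578]
orientation: [0.139, -3.136, -0.002]
force: [1.0, -0.2, 0.8]
opening: 0.0002
4.1 [ 0.47404099 -0.1464098   0.15780611] 0.00015334607143339615 [ 1.05 -0.19  0.77]
[[-0.996 -0.088 -0.003]
 [-0.088  0.996  0.001]
 [ 0.002  0.001 -1.   ]]
[[-0.089 -0.961 -0.262  0.402]
 [ 0.996 -0.085 -0.024 -0.153]
 [ 0.001 -0.263  0.965  0.325]
 [ 0.     0.     0.     1.   ]]
tare pred 317 242 530 [313.1 242.3] [ 0.4794 -0.1482  0.041 ]
tare_key_top 0.77 [316. 242.] [ 0.4793 -0.1456  0.041 ]
```

View pics/w1.png

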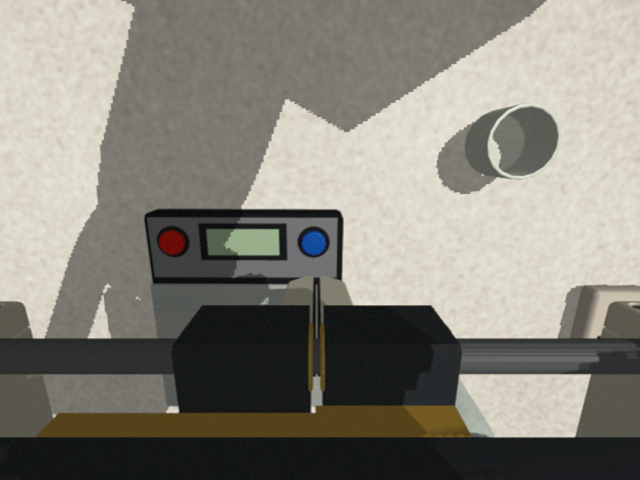

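Wrist view: blue key at (313,242), clear of the fingers; the red key is far off at (172,242). I'll shift 5 mm forward and go down.

```bash
python3 -m jog '[[[0,0,0,-0.5,-0.1,3,0],[0,0,0,0,0,3,0],[0,0,0,0,0,3,0],[0,0,0,0,0,1.6,0],[0,0,0,0,0,0,0]]]'
python3 -m jog '[[[0,0,0,0,0,0,0],[0,0,0,0,0,0,0]]]'
```

```text
t: 4.67
tool_pos: [0.478, -0.1462, 0.0498]
orientation: [0.142, -3.134, -0.003]
force: [-0.8, -0.3, 0.2]
opening: 0.0006
t: 4.83
tool_pos: [0.4817, -0.1478, 0.055]
orientation: [-0.143, 3.135, -0.002]
force: [0.1, -1.1, -0.2]
opening: 0.0006
```

Run:
```python
from h import *
s2(); p=robot.read_camera("wrist"); save(p,"w2"); s2()
keyc(p,"tare",(.479,-.148),.041,60)
p=robot.read_camera("top"); a=p["img"][240:300,320:420]; cv2.imwrite("pics/t2.png",cv2.resize(a[...,::-1],None,fx=6,fy=6,interpolation=cv2.INTER_CUBIC))
```

```text
4.8333 [ 0.48167945 -0.14784605  0.05499731] 0.0006465332187595705 [ 0.09 -1.05 -0.24]
[[-0.996 -0.091  0.003]
 [-0.091  0.996 -0.001]
 [-0.003 -0.002 -1.   ]]
4.8833 [ 0.48194149 -0.14799822  0.05527949] 0.0002974412512195433 [1.25 0.27 0.34]
[[-0.996 -0.091  0.004]
 [-0.091  0.996 -0.002]
 [-0.004 -0.002 -1.   ]]
tare pred 316 276 647 [315.7 269.4] [ 0.475  -0.1484  0.041 ]
```

View pics/w2.png

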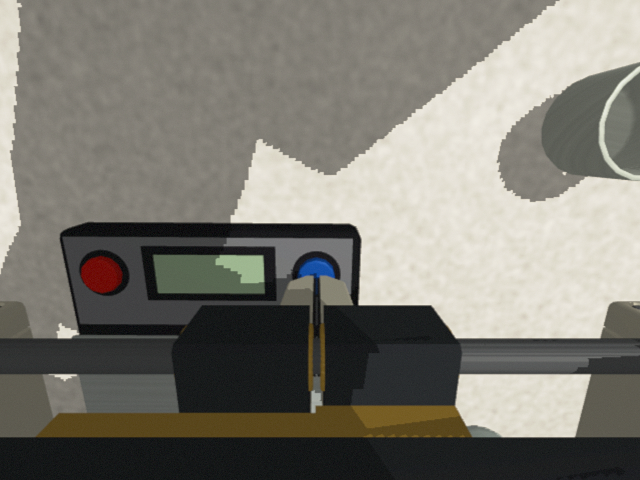

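The fingertip covers the back of the blue key at (316,270) and is laterally centred. I'll press in small steps.

```bash
python3 -m jog '[[[0,0,0,0.2,0,0.5,0],[0,0,0,0,0,0.5,0],[0,0,0,0,0,0,0]]]'
python3 -m jog '[[[0,0,0,0,0,0.2,0],[0,0,0,0,0,0,0]]]'
python3 -m jog '[[[0,0,0,0,0,0.2,0],[0,0,0,0,0,0,0]]]'
```

```text
t: 5.18
tool_pos: [0.4775, -0.1473, 0.0419]
orientation: [0.143, -3.138, -0.0]
force: [-0.9, 0.3, -0.5]
opening: 0.0007
t: 5.35
tool_pos: [0.4779, -0.1474, 0.0404]
orientation: [0.143, -3.138, -0.0]
force: [-1.7, -0.4, 3.5]
opening: 0.0003
t: 5.52
tool_pos: [0.4781, -0.1475, 0.0386]
orientation: [-0.143, 3.138, -0.0]
force: [-1.7, 0.8, 3.4]
opening: 0.0007
```

```bash
python3 -m jog '[[[0,0,0,0,0,0.15,0],[0,0,0,0,0,0,0]]]'
python3 -m jog '[[[0,0,0,0,0,0,0]]]'
python3 -m jog '[[[0,0,0,0,0,0,0]]]'
```

```text
t: 5.68
tool_pos: [0.4782, -0.1475, 0.0372]
orientation: [-0.143, 3.138, -0.0]
force: [-1.6, 0.2, 4.3]
opening: 0.0006
t: 5.77
tool_pos: [0.4782, -0.1475, 0.0373]
orientation: [-0.143, 3.138, -0.0]
force: [-2.0, 0.9, 4.7]
opening: 0.0003
t: 5.85
tool_pos: [0.4781, -0.1475, 0.0373]
orientation: [-0.143, 3.138, -0.0]
force: [-1.8, 0.7, 5.1]
opening: 0.0001
```

Height (37.3 mm) and force (about 4.7 N) both say it has clicked. I'll lift off and go to the timer.

```bash
python3 -m jog '[[[0,0,0,0,0,-1,0],[0,0,0,0,0,-3,0],[0,0,0,0,0,-3.5,0],[0,0,0,0,0,-3.5,0],[0,0,0,0,0,0,0]]]'
python3 -m jog '[[[0,0,0,-0.83,3.61,0,0],[0,0,0,-0.83,3.61,0,0],[0,0,0,-0.83,3.61,0,0],[0,0,0,-0.83,3.61,0,0],[0,0,0,-0.83,3.61,0,0]]]'
python3 -m jog '[[[0,0,0,-0.83,3.61,0,0],[0,0,0,-0.83,3.61,0,0],[0,0,0,-0.83,3.61,0,0],[0,0,0,-0.83,3.61,0,0],[0,0,0,-0.83,3.61,0,0]]]'
python3 -m jog '[[[0,0,0,0,0,0,0],[0,0,0,0,0,0,0],[0,0,0,0,0,0,0]]]'
python3 - <<'E'
from h import *
s,M=s2(); p=robot.read_camera("wrist"); save(p,"w3")
keyc(p,"reset",(.526,.220),.031,60); keyc(p,"start",(.531,.164),.031,60)
find(p,["reset_key_top","start_key_top"])
E
```

```text
t: 6.27
tool_pos: [0.4821, -0.1491, 0.1556]
orientation: [-0.143, 3.128, -0.008]
force: [-0.0, -0.2, 1.3]
opening: 0.0005
t: 6.68
tool_pos: [0.503, 0.0377, 0.1476]
orientation: [-0.142, 3.138, 0.0]
force: [0.3, 1.1, -0.1]
opening: 0.0011
t: 7.1
tool_pos: [0.5278, 0.2216, 0.1474]
orientation: [-0.143, 3.138, 0.0]
force: [0.4, -1.1, 0.2]
opening: 0.0001
t: 7.35
tool_pos: [0.5276, 0.2194, 0.147]
orientation: [0.144, -3.138, 0.001]
force: [0.0, -0.2, 0.1]
opening: 0.0006
7.35 [0.52764013 0.21943417 0.14699613] 0.0006107831819756029 [ 0.02 -0.21  0.06]
[[-0.996 -0.092 -0.   ]
 [-0.092  0.996 -0.001]
 [ 0.    -0.001 -1.   ]]
reset pred 317 235 576 [315.9 235.2] [0.5263 0.2193 0.031 ]
start pred 253 235 563 [252.2 235.2] [0.5315 0.1637 0.031 ]
reset_key_top 0.72 [320. 238.] [0.5281 0.2229 0.031 ]
start_key_top 0.84 [254. 234.] [0.5301 0.1647 0.031 ]
```

View pics/w3.png

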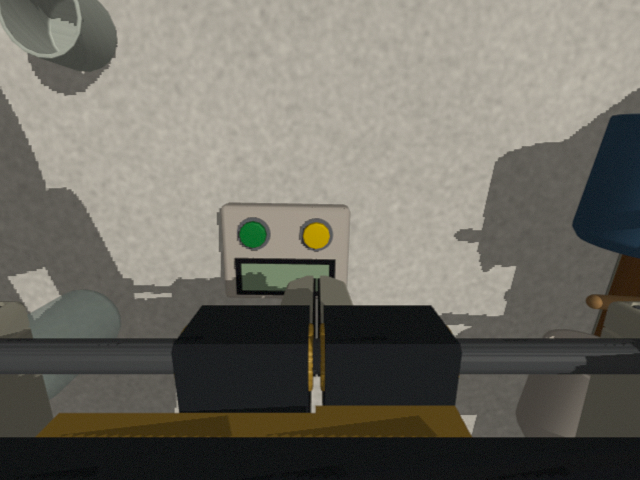

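Yellow key at (316,235), green at (252,235); the fingertip is over the yellow one within 2 mm. Going down.

```bash
python3 -m jog '[[[0,0,0,0.1,0,3,0],[0,0,0,0,0,3,0],[0,0,0,0,0,3,0],[0,0,0,0,0,1.5,0],[0,0,0,0,0,0,0]]]'
python3 -m jog '[[[0,0,0,0,0,0,0],[0,0,0,0,0,0,0],[0,0,0,0,0,0,0],[0,0,0,0,0,0,0]]]'
```

```text
t: 7.92
tool_pos: [0.5235, 0.2171, 0.0376]
orientation: [0.14, -3.131, 0.003]
force: [0.1, 0.4, -0.3]
opening: 0.0004
t: 8.25
tool_pos: [0.5284, 0.2198, 0.0442]
orientation: [-0.142, 3.135, 0.001]
force: [-0.5, 0.5, 0.2]
opening: 0.0004
```

```bash
python3 -m jog '[[[0,0,0,0,0,0.4,0],[0,0,0,0,0,0.4,0],[0,0,0,0,0,0,0],[0,0,0,0,0,0,0]]]'
python3 -m jog '[[[0,0,0,0,0,0.2,0],[0,0,0,0,0,0,0],[0,0,0,0,0,0,0]]]'
python3 -m jog '[[[0,0,0,0,0,0.2,0],[0,0,0,0,0,0,0],[0,0,0,0,0,0,0]]]'
```

```text
t: 8.58
tool_pos: [0.5264, 0.2194, 0.0336]
orientation: [0.143, -3.137, 0.0]
force: [-0.2, -0.7, -0.4]
opening: 0.0005
t: 8.83
tool_pos: [0.5268, 0.2195, 0.032]
orientation: [0.143, -3.138, 0.0]
force: [0.4, -0.0, 0.1]
opening: 0.0004
t: 9.08
tool_pos: [0.5271, 0.2196, 0.0304]
orientation: [-0.143, 3.138, 0.0]
force: [-1.0, 0.5, 1.9]
opening: 0.0007
```

```bash
python3 -m jog '[[[0,0,0,0,0,0.2,0],[0,0,0,0,0,0,0]]]'
python3 -m jog '[[[0,0,0,0,0,0.15,0],[0,0,0,0,0,0,0],[0,0,0,0,0,0,0]]]'
python3 -m jog '[[[0,0,0,0,0,0,0]]]'
```

```text
t: 9.25
tool_pos: [0.5272, 0.2196, 0.0283]
orientation: [-0.143, 3.138, 0.0]
force: [-0.2, 0.6, 4.1]
opening: 0.0002
t: 9.5
tool_pos: [0.5272, 0.2196, 0.0269]
orientation: [-0.143, 3.138, 0.0]
force: [0.3, -0.5, 5.6]
opening: 0.0003
t: 9.58
tool_pos: [0.5272, 0.2196, 0.027]
orientation: [-0.143, 3.138, 0.0]
force: [-0.1, -0.2, 5.7]
opening: 0.0007
```

Reset clicked (27 mm, about 5.6 N). I'll lift and step over to the green key.

```bash
python3 -m jog '[[[0,0,0,0,0,-0.5,0],[0,0,0,0,0,-1.5,0],[0,0,0,0,0,-2,0],[0,0,0,0,0,0,0],[0,0,0,0,0,0,0]]]'
python3 -m jog '[[[0,0,0,0.05,-1.85,0,0],[0,0,0,0,-1.85,0,0],[0,0,0,0,-1.87,0,0],[0,0,0,0,0,0,0],[0,0,0,0,0,0,0]]]'
python3 - <<'E'
from h import *
s,M=s2(); p=robot.read_camera("wrist"); save(p,"w4")
keyc(p,"reset",(.526,.220),.031,60); keyc(p,"start",(.531,.164),.031,60)
E
```

```text
t: 10.0
tool_pos: [0.5277, 0.2197, 0.0677]
orientation: [-0.143, 3.136, 0.001]
force: [0.6, 0.5, -0.0]
opening: 0.0007
t: 10.42
tool_pos: [0.5306, 0.1632, 0.0653]
orientation: [0.14, -3.136, 0.0]
force: [-0.2, -0.6, -0.8]
opening: 0.0007
10.4167 [0.53062699 0.1632067  0.06530307] 0.0007386080103519432 [-0.2  -0.58 -0.76]
[[-0.996 -0.089 -0.002]
 [-0.089  0.996 -0.   ]
 [ 0.002 -0.    -1.   ]]
reset pred 404 269 1079 [402.9 269.1] [0.526  0.2191 0.031 ]
start pred 317 269 834 [316.6 267. ] [0.5295 0.1637 0.031 ]
```

View pics/w4.png

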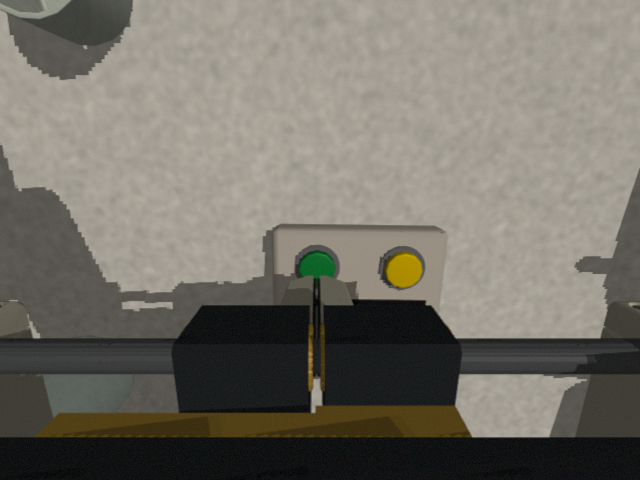

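The green key is right behind the fingertip at (317,267). The yellow one is back up at (403,269), and the timer has not moved.

```bash
python3 -m jog '[[[0,0,0,0,0,1.2,0],[0,0,0,0,0,1.2,0],[0,0,0,0,0,0.8,0],[0,0,0,0,0,0,0],[0,0,0,0,0,0,0]]]'
python3 -m jog '[[[0,0,0,0,0,0,0],[0,0,0,0,0,0,0]]]'
python3 -m jog '[[[0,0,0,0,0,0.2,0],[0,0,0,0,0,0,0],[0,0,0,0,0,0,0]]]'
```

```text
t: 10.88
tool_pos: [0.5303, 0.1641, 0.0332]
orientation: [0.144, -3.136, 0.001]
force: [0.3, 0.8, 0.9]
opening: 0.0006
t: 11.05
tool_pos: [0.5317, 0.1642, 0.035]
orientation: [-0.143, 3.138, 0.0]
force: [-0.3, 0.3, -0.4]
opening: 0.0004
t: 11.3
tool_pos: [0.5315, 0.164, 0.0328]
orientation: [-0.143, 3.138, 0.0]
force: [0.8, 0.5, -0.4]
opening: 0.0004
```

```bash
python3 -m jog '[[[0,0,0,0,0,0.2,0],[0,0,0,0,0,0,0]]]'
python3 -m jog '[[[0,0,0,0,0,0.2,0],[0,0,0,0,0,0,0]]]'
python3 -m jog '[[[0,0,0,0,0,0.2,0],[0,0,0,0,0,0,0],[0,0,0,0,0,0,0]]]'
python3 -m jog '[[[0,0,0,0,0,0,0]]]'
```

```text
t: 11.47
tool_pos: [0.5318, 0.164, 0.0307]
orientation: [-0.143, 3.138, 0.0]
force: [0.6, -0.3, 1.4]
opening: 0.0002
t: 11.63
tool_pos: [0.5318, 0.164, 0.0288]
orientation: [-0.143, 3.138, 0.0]
force: [0.4, -0.1, 4.6]
opening: 0.0006
t: 11.88
tool_pos: [0.5318, 0.164, 0.027]
orientation: [-0.143, 3.138, 0.0]
force: [0.4, 0.4, 5.0]
opening: 0.0005
t: 11.97
tool_pos: [0.5319, 0.164, 0.0271]
orientation: [-0.143, 3.138, 0.0]
force: [-0.0, 0.2, 5.0]
opening: 0.0005
```

```bash
python3 -m jog '[[[0,0,0,0,0,-0.5,0],[0,0,0,0,0,-2,0],[0,0,0,0,0,-3.5,0],[0,0,0,0,0,-3.5,0],[0,0,0,0,0,-3.5,0]]]'
python3 -m jog '[[[0,0,0,0,0,0,0],[0,0,0,0,0,0,0],[0,0,0,0,0,0,0],[0,0,0,0,0,0,0]]]'
python3 - <<'E'
from h import *
s2(); p=robot.read_camera("top"); save(p,"top9")
keyc(p,"tare",(.4763,-.1459),.041,9);keyc(p,"power",(.4879,-.2726),.041,9);keyc(p,"reset",(.5242,.219),.031,9);keyc(p,"start",(.5285,.1629),.031,9)
find(p,["pitcher","shaker","dosing_cup","tamper","knock_box"])
p=robot.read_camera("scene"); save(p,"scene9")
keyc(p,"tare",(.4831,-.1448),.041,9);keyc(p,"power",(.4945,-.2695),.041,9);keyc(p,"reset",(.5313,.2216),.031,9);keyc(p,"start",(.5351,.166),.031,9)
E
```

```text
t: 12.38
tool_pos: [0.5303, 0.1638, 0.1573]
orientation: [0.143, -3.136, 0.001]
force: [0.1, -0.3, 0.3]
opening: 0.0007
t: 12.72
tool_pos: [0.5301, 0.1637, 0.1546]
orientation: [0.143, -3.135, 0.001]
force: [-0.4, -0.0, -0.2]
opening: 0.0004
12.7167 [0.53006457 0.16369177 0.15456462] 0.00041536526557187244 [-0.36 -0.01 -0.16]
[[-0.996 -0.091 -0.003]
 [-0.091  0.996 -0.001]
 [ 0.003 -0.    -1.   ]]
tare pred 359 273 49 [359.1 273.2] [ 0.476  -0.1472  0.041 ]
power pred 401 269 52 [400.6 268.6] [ 0.4879 -0.2726  0.041 ]
reset pred 238 260 25 [237.  261.2] [0.5197 0.2208 0.031 ]
start pred 256 258 15 [256.3 259.9] [0.5225 0.1626 0.031 ]
pitcher 0.57 [374. 234.] [ 0.5955 -0.1956  0.044 ]
shaker 0.58 [315. 223.] [ 0.6413 -0.0168  0.    ]
tamper 0.68 [320. 174.] [ 0.7996 -0.0348  0.    ]
knock_box 0.77 [494. 220.] [ 0.64   -0.5753  0.    ]
tare pred 339 216 18 [338.6 215.8] [ 0.4841 -0.1435  0.041 ]
power pred 315 201 19 [314.6 200.7] [ 0.4945 -0.2695  0.041 ]
reset pred 404 283 48 [404.2 283.2] [0.5315 0.2218 0.031 ]
start pred 389 273 29 [389.5 272.8] [0.5349 0.1657 0.031 ]
```

View pics/scene9.png

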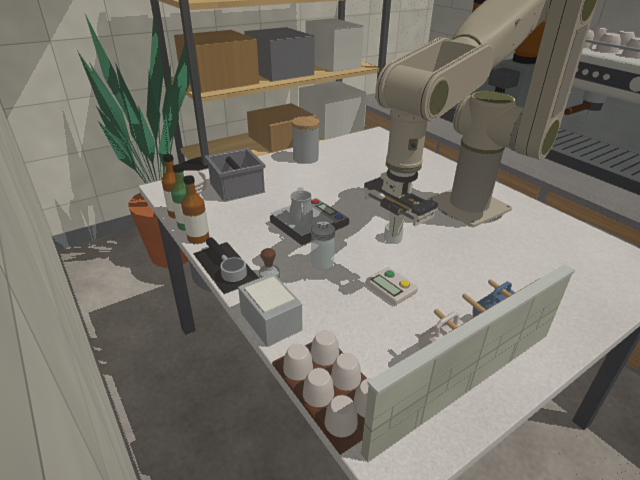

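The scene view shows everything upright and in place, with the timer at (391,286), pitcher at (300,207) and shaker at (322,245). The gripper hangs free above the timer, so I'm handing the job in.

```bash
python3 -c "
from plant import robot
print(robot.close_job())"
```

```text
the job is handed in; nothing more can be done
None
```

I tapped the blue tare key, then the yellow reset key, then the green start key with the closed fingertips. I lifted clear after each one and handed the job in at about 12.8 s of the 54 s allowed.

- **Presses:** each key went down about 4 mm, past the 2.5 mm click, and was held for at least 0.17 s. Settled readings were 4.3–5.1 N on tare, about 5.6 N on reset and about 5 N on start. The key joints can't be read directly, so I judged the clicks from fingertip height and force.
- **Last checks:** in the scene camera all four keys were within about 0.2 px of where they started. The red power key was never approached, and the pitcher and the other things looked upright and in place. The arm was free of contact, 15 cm up.
- **Checks that disagreed:** in the last top picture the gripper partly hid the timer keys, so their top-view positions came out 5–6 mm off. The network's tamper position there was 17 mm off its first reading, and the dosing cup was not reported. The arm never went near the tamper and passed well above the cup, so I put these down to detection error and did not check further.

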